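# Rake heaped drying tablets into an even layer

### The job

The drying tablets are heaped in two layers at one end of the shallow grey tray. Unhook the small rake from its stand, rake them into one even layer - every tablet lying flat on the tray floor, none on another, and at least three of the eight on either side of the line across the tray's middle - and hang the rake back on its stand. Move the tablets with the rake only, never with the gripper, and leave the vial and the tape spool where they are.

Things in the scene. Friction and masses are not known exactly. Their poses are not given: they have to be found in the camera images.
- tray: shallow open grey tray fixed on the bench (z = 0). Outside 102 mm (its x) by 196 mm (its y, long side), 16 mm high; walls 3 mm, floor 3 mm, inside 96 x 190 mm. Origin on the underside at its middle; a black line across the floor and black marks on the long walls mark y = 0. The tablets start heaped in the +y half.
- hanger: dark steel rake stand fixed to the bench, foot 56 (x) by 80 mm, 8 mm thick, origin on the bench under the seat. An upright plate (y -44 to -32 mm, top at z 123) carries two level prongs along +y, each 8 mm wide, 24 mm slot between them, top face at z 115 mm, ending in turned-up tips at y +30 to +36 mm, tops at z 123.
- seat (a point): point of the hanger in the middle of the slot, level with the prongs' top (z 115 mm). The rake hangs with its stem in the slot and its collar on the prongs, play about 8 mm along y and 6 mm along x. To unhook, raise it over 8 mm, then back it out along the hanger's +y at least 60 mm; its head cannot pass up through the slot.
- rake: upright hand rake, 157 mm tall, 120 g. Origin mid-row at the tine tips, z up the stem, x along the head. Five steel tines 6 mm thick, row 78 mm wide, z 0 to 35 mm; head bar 80 x 12 mm, z 35 to 47; stem 12 mm thick; collar 44 mm across, z 85 to 91; grip z 91 to 157. It hangs with its origin 30 mm over the hanger's, axes nearly parallel to the hanger's.
- rake_grip (a point): middle of the rake's black grip, 127 mm above the tine tips: 26 mm wide along the rake's x, 18 mm thick along its y. Take it here from above, fingers closing along the rake's y.
- vial: standing capped glass vial, 26 mm across, 54 mm tall, origin at the centre of its underside: a bystander. (To its +x stands a fixed instrument box about 0.25 m tall with hoses rising from it, x above 0.43, y -0.2 to 0.15: pass it with the arm drawn in towards the base or high.)
- tape_spool: flat white spool of thread tape, 51 mm across, 14 mm high, origin at the centre of its underside: a bystander
- tablet_1: one of eight identical white pressed drying tablets, round discs 28 mm across and 13 mm thick with flat faces and well-rounded rims, 16 g. Origin at its centre: 9.5 mm above the bench when it lies flat on the tray floor, 22.5 mm when it lies on another tablet. z is the disc axis.
- tablet_2: another such tablet, same size, origin at its centre
- tablet_3: another such tablet, same size, origin at its centre
- tablet_4: another such tablet, same size, origin at its centre
- tablet_5: another such tablet, same size, origin at its centre
- tablet_6: another such tablet, same size, origin at its centre
- tablet_7: another such tablet, same size, origin at its centre
- tablet_8: another such tablet, same size, origin at its centre
There are look-alikes about, which are no part of the job. Leave any pink or yellow look-alike of the tablet_6 alone.

How it is judged:
By the outcome, as a careful person would: the job done as asked, in the order asked, and still so for the second after the job is handed in, with the robot touching nothing.
It also fails if it takes over 72 s, if anything falls off the work surface, if the arm or the gripper's body presses on something with over 40 N, if the wrist force passes 120 N, or if a joint passes its speed limit or range.

### The arm

A 6-joint arm with a two-finger parallel gripper is mounted at the origin on a cart in front of the work surface, level with it; the furniture and walls round the work are solid. World frame = base frame: x ahead of the robot, y to its left, z up, the work surface at z = 0. Lengths are in m, angles in degrees, forces in N, time in s.
With the tool pointing down it reaches from about 0.4 to 0.825 m from the base axis. Payload 7 kg.
Tool frame: the origin (TCP) lies midway between the tips of the shut fingers; the grasp point (between the pads) lies 19 mm behind it; z points along the fingers, y is the line along which they close (so a half turn about z gives the same grasp; the last joint's range is limited). The gripper opens to 88 mm and grips with 3 to 60 N. Pads are 19 mm wide; open, the fingers measure 130 mm over their backs; the gripper's body (78 mm by 193 mm) begins 47 mm behind the grasp point.
Start: joints at [84.231, 20.546, 0.682, 0, -70.136, -16.507], TCP at [0.256, 0.625, 0.227] pointing down, gripper open.
Joint ranges: [-176.03, 176.03], [-82.01, 121.73], [-58.28, 71.71], [-173.87, 95.51], [-174.79, -0.11], [-173.66, 173.66]. Speed limits (degrees/s): [136.94, 136.94, 172.46, 180, 180, 180].

### API

Orientations are given as [roll, pitch, yaw] about the fixed x, y, z axes, in that order (R = Rz(yaw) Ry(pitch) Rx(roll)).
In Python, from plant import ctrl gives the robot as it stands.
- The arm moves only by the tool arm_command, never from a script. Its argument "steps" is a list of rows, each an object with "translation": the shift along the tool's x, y, z in mm, a list of three; "rotation": the turn, a rotation vector about the tool's x, y, z in units of 5 degrees (1.0 is 5 degrees), a list of three; "claw": the finger opening in mm, from 0 to 87.6. In form: [{"translation": [x, y, z], "rotation": [rx, ry, rz], "claw": claw}, ...]. A call has 1 to 5 rows; each row is the pose to reach, as a shift and turn from the pose commanded when the call began, along the tool's axes at that moment; what a row does not reach only later rows make up. A row lasts 1/10 s, in which the tool goes at most 50 mm and 8.59 degrees, less where a joint would pass 70% of its speed; a pose out of reach is approached as far as the arm can. A call with a gripper value outside its range is refused whole. The fingers move at their own pace and stop on an object; the grip force is fixed at half the most. Time passes only in rows, so rows that repeat a pose let the fingers close. It gives the time, the measured TCP pose, the force, the opening and the grip force at its end, in the units of the state.
- ctrl.get_obs(): the state, without advancing time (a new reading comes with each control period).
- ctrl.snapshot(name): name is "side" or "top"; returns (picture, depth): 480x640x3 uint8, red, green, blue; 480x640 float32, m along the optical axis (not along the pixel's ray), 0 where there is no reading.
- ctrl.calibration(name): a dict with "vertical_fov" (degrees; the focal length in pixels is half the picture's height over the tangent of half this angle, whatever the lens; pixels are square), "cx", "cy" (the principal point, pixels), "k1" (the pictures are not rectified: a ray, as slopes to the right and down, at radius r is drawn at 1 + k1 r^2 times it, then the intrinsics apply), "rvec" (rotation vector, rad) and "tvec" (3), from world to camera coordinates, as OpenCV has them. Camera axes: x right, y down, z forward; pixel columns grow to the right and rows downward; lengths in m; the calibration is good to about 2 mm. A picture is of the moment at which its call begins. calibration takes no time and is no camera call.
- ctrl.close_job(): hands the job in; it is judged then, once.
The state is a dict: "clock": time; "joint_pos": joint angles; "qvel": joint speeds; "tau": joint torques, N m; "tool_pos": TCP position; "orientation": TCP orientation; "force": force on the tool from outside, world axes, zero at the start; "moment": the same for the moment, N m; "opening": finger opening in m; "gripper_force": force on a finger pad.
Only numpy, scipy, OpenCV 4.12 (cv2) and the standard library are available. Lean on these libraries where they do the work, as an engineer would, in place of code of your own. Each camera call takes 0.05 s, during which the arm holds its last target. There are 200 camera calls.

## Working session

There is one attempt and no reset: what is moved stays moved. The work goes in short steps, Python scripts to look and compute and a tool call to move; the robot and the scene stay as the last step left them, time stands still between calls to the robot, and variables do not carry over. Pictures are saved under pics/ and viewed, at most 10 in all, crops included, and the job is handed in when it is done.

Besides the shell and the picture viewer there is one more tool, called as a command line: name --argument value ..., lists and objects as JSON in quotes. arm_command: Moves the arm, as the interface text tells. Its arguments: {"type":"object","properties":{"steps":{"type":"array"}},"required":["steps"]}

```bash
mkdir -p pics; cat > h.py <<'E'
import numpy as np, cv2
from plant import ctrl
from scipy.spatial.transform import Rotation as R
def cal(n):
    c=ctrl.calibration(n); f=240/np.tan(np.radians(c["vertical_fov"])/2)
    K=np.array([[f,0,c["cx"]],[0,f,c["cy"]],[0,0,1.]])
    return K,np.array([c["k1"],0,0,0,0.]),cv2.Rodrigues(np.array(c["rvec"],float))[0],np.array(c["tvec"],float).ravel()
def ray(n,pts):
    K,d,Rm,t=cal(n); u=cv2.undistortPoints(np.array(pts,float).reshape(-1,1,2),K,d).reshape(-1,2)
    D=np.c_[u,np.ones(len(u))]; return -Rm.T@t, D@Rm
def onz(n,pts,z):
    o,D=ray(n,pts); return o+D*((z-o[2])/D[:,2])[:,None]
def bydepth(n,pts,dep):
    o,D=ray(n,pts); return np.array([o+D[i]*dep[int(round(p[1])),int(round(p[0]))] for i,p in enumerate(pts)])
def cloud(n,dep):
    v,u=np.mgrid[0:480,0:640]; P=np.c_[u.ravel(),v.ravel()]
    o,D=ray(n,P); return (o+D*dep.reshape(-1,1)).reshape(480,640,3)
def proj(n,X):
    K,d,Rm,t=cal(n); return cv2.projectPoints(np.array(X,float).reshape(-1,1,3),cv2.Rodrigues(Rm)[0],t,K,d)[0].reshape(-1,2)
def snap(n,name):
    im,dep=ctrl.snapshot(n); cv2.imwrite(f"pics/{name}.png",im[:,:,::-1]); np.save(f"pics/{name}.npy",dep); return im,dep
E
python3 -c "
from h import *
snap('top','t0');snap('side','s0');print(ctrl.get_obs())
for n in('top','side'):print(n,ray(n,[[320,240]]))"
```

```text
{'clock': 0.1, 'joint_pos': array([ 8.42315077e+01,  2.05880879e+01,  6.39566109e-01, -1.39309657e-02,
       -7.01344463e+01, -1.65064706e+01]), 'qvel': array([-0.10310411, -0.13598566,  0.20668062,  0.02363435, -0.12014802,
       -0.05841408]), 'tau': array([-1.00820806e-03, -5.84162772e+01,  2.93750989e+01,  7.01544151e+00,
        1.02158601e-02, -4.71357362e-05]), 'tool_pos': array([0.25574919, 0.62422716, 0.22572391]), 'orientation': array([ 1.79916730e+02, -1.10179339e-02, -2.22796983e+01]), 'force': array([ 0.05010009, -0.39254242, -0.06800043]), 'moment': array([-0.0476522 ,  0.03801886, -0.02279336]), 'gripper_force': 0.0, 'opening': 0.08783206214641437}
top (array([0.39008326, 0.2738803 , 0.96618221]), array([[ 0.07545211, -0.02424678, -0.99691067]]))
side (array([0.45935296, 0.93920621, 0.69070666]), array([[ 0.04302682, -0.7612873 , -0.64721772]]))
```

View pics/t0.png

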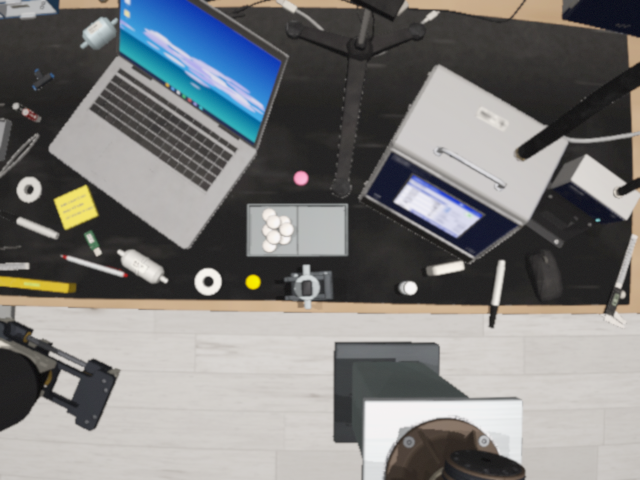

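View pics/s0.png

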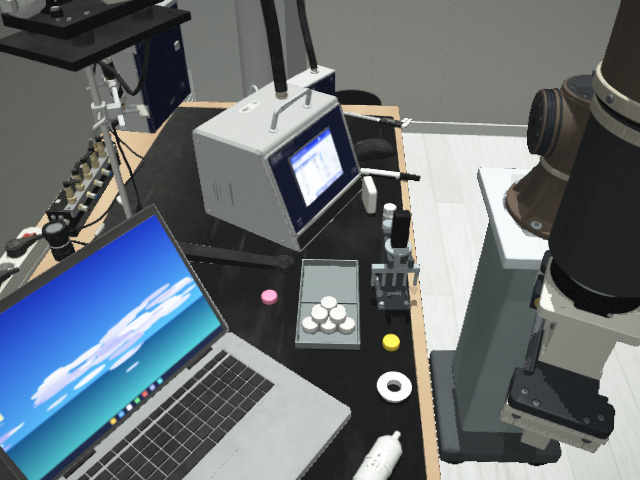

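The top view shows the tray centred near (297,230) with the heap at its left end (+y), the rake stand at about (307,287), the vial at (408,288) and the spool at (208,281). Pink and yellow decoys are at (301,178) and (253,282). The side view shows the rake at (400,240). Next: enlarged crops and numbers.

```bash
python3 - <<'E'
from h import *
im=cv2.imread('pics/t0.png'); s=cv2.imread('pics/s0.png')
a=cv2.resize(im[190:320,235:365],(600,600),interpolation=cv2.INTER_CUBIC)
cv2.imwrite('pics/c1.png',a)
cv2.imwrite('pics/c2.png',cv2.resize(s[190:370,280:430],(500,600),interpolation=cv2.INTER_CUBIC))
dt=np.load('pics/t0.npy'); C=cloud('top',dt)
# tray corners
print(onz('top',[[248,205],[348,205],[348,257],[248,257],[297,230]],0.016).round(4))
m=(C[...,2]>.1)&(C[...,2]<.2)&(dt>0); m[:, :280]=0; m[:,340:]=0; m[:260]=0;m[310:]=0
P=C[m]; print(len(P)); 
for lo,hi in((.1,.13),(.13,.15),(.15,.2)):
  q=P[(P[:,2]>lo)&(P[:,2]<hi)]
  if len(q): print(lo,len(q),q.min(0).round(4),q.max(0).round(4),q.mean(0).round(4))
ds=np.load('pics/s0.npy'); S=cloud('side',ds)
m=(S[...,2]>.12)&(S[...,2]<.2)&(ds>0); m[:, :370]=0; m[:,430:]=0; m[:200]=0;m[310:]=0
P=S[m]; print(len(P),P.min(0).round(4),P.max(0).round(4),P.mean(0).round(4))
print(bydepth('top',[[408,288],[200,281],[312,285]],dt).round(3))
print(onz('top',[[408,288]],.054),onz('top',[[208,281]],.014))
E
```

```text
[[0.5282 0.3922 0.016 ]
 [0.5314 0.197  0.016 ]
 [0.4298 0.1961 0.016 ]
 [0.4268 0.3896 0.016 ]
 [0.4808 0.2957 0.016 ]]
877
0.1 717 [0.3502 0.2347 0.1002] [0.3957 0.3125 0.1261] [0.3734 0.2689 0.1195]
0.15 160 [0.3599 0.2679 0.1814] [0.3854 0.2825 0.1909] [0.3731 0.2752 0.1861]
943 [0.3507 0.2366 0.12  ] [0.3968 0.3155 0.1898] [0.3742 0.2818 0.1491]
[[0.372 0.086 0.049]
 [0.379 0.483 0.011]
 [0.376 0.266 0.119]]
[[0.37209015 0.08658129 0.054     ]] [[0.37917684 0.46632668 0.014     ]]
```

View pics/c1.png

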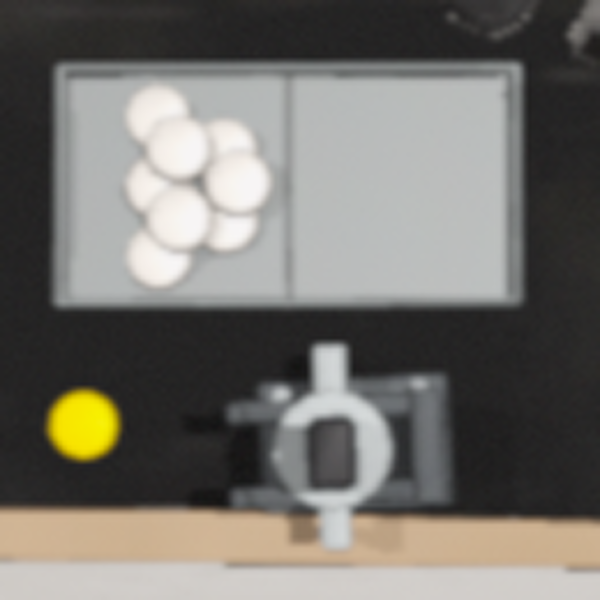

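View pics/c2.png

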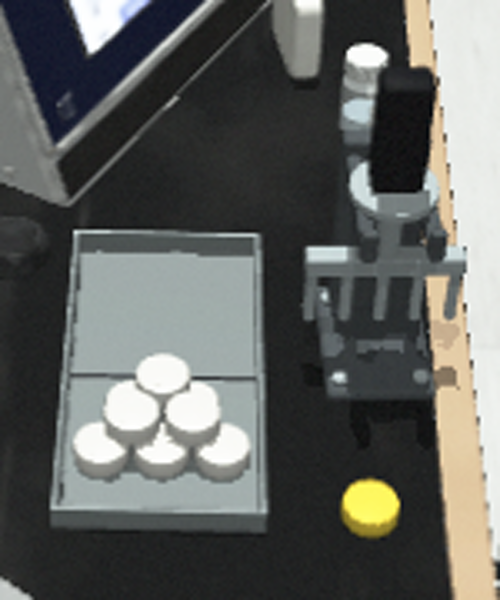

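Crop c1 puts the tray corners at (55,65), (522,65), (522,303) and (55,303), and the mid line at column 288. Five tablets lie below and three on top, at (177,148), (177,218) and (238,181). The rake head ends are (330,345) and (337,548), and the prongs point left (world +y). Crop c2 confirms the same stack and that the rake is hanging.

```bash
cat >> h.py <<'E'
def go(pos,yaw,pitchroll=None):
    o=ctrl.get_obs(); r0=R.from_euler('xyz',o['orientation'],degrees=True); r1=R.from_euler('xyz',[180,0,yaw],degrees=True)
    print('t',round(o['clock'],2),'T',((r0.inv().apply(np.array(pos)-o['tool_pos']))*1000).round(1),'rot',((r0.inv()*r1).as_rotvec(degrees=True)/5).round(2),'at',o['tool_pos'].round(4),'rpy',o['orientation'].round(2),'F',o['force'].round(1),'op',round(o['opening'],4))
E
python3 - <<'E'
from h import *
c=lambda p:(np.array(p,float)+.5)/(600/130)-.5+[235,190]
Tc=onz('top',c([[55,65],[522,65],[522,303],[55,303]]),.016);print(Tc.round(4),Tc.mean(0).round(4))
d=Tc[0]-Tc[1]+Tc[3]-Tc[2];print('tray yaw',np.degrees(np.arctan2(-d[0],d[1])))
h=onz('top',c([[330,345],[337,548]]),.077);print('head',h.round(4),h.mean(0));d=h[0]-h[1];print('rake yaw',np.degrees(np.arctan2(d[1],d[0])),np.linalg.norm(d))
p=onz('top',c([[270,414],[235,500],[430,382],[430,500]]),.123);print('hanger',p.round(4))
q=onz('top',c([[332,452]]),.187);print('grip top',q)
go([.373,.275,.23],0)
E
```

```text
[[0.5308 0.3951 0.016 ]
 [0.534  0.1976 0.016 ]
 [0.4332 0.1967 0.016 ]
 [0.4302 0.3925 0.016 ]] [0.482  0.2955 0.016 ]
tray yaw 0.9115329623979098
head [[0.4128 0.2768 0.077 ]
 [0.3338 0.2728 0.077 ]] [0.37330418 0.27477887 0.077     ]
rake yaw 2.8701009313097905 0.07915055267505323
hanger [[0.3858 0.2984 0.123 ]
 [0.3538 0.3108 0.123 ]
 [0.3985 0.2393 0.123 ]
 [0.3548 0.2387 0.123 ]]
grip top [[0.37342071 0.27514495 0.187     ]]
t 0.1 T [240.9 278.7  -3.8] rot [ 0.02  0.   -4.46] at [0.2557 0.6242 0.2257] rpy [ 1.7992e+02 -1.0000e-02 -2.2280e+01] F [ 0.1 -0.4 -0.1] op 0.0878
```

arm_command --steps '[{"translation": [30, 35, -15], "rotation": [0, 0, -0.6], "claw": 87.6}, {"translation": [60, 70, -15], "rotation": [0, 0, -1.2], "claw": 87.6}, {"translation": [90, 105, -15], "rotation": [0, 0, -2.0], "claw": 87.6}, {"translation": [120, 140, -15], "rotation": [0, 0, -2.8], "claw": 87.6}, {"translation": [150, 175, -15], "rotation": [0, 0, -3.6], "claw": 87.6}]'

```text
clock: 0.6
tool_pos: [0.3285, 0.4038, 0.2413]
orientation: [180.0, 0.0, -4.1]
force: [1.1, 0.4, 0.7]
opening: 0.0874
gripper_force: 0.0
```

```bash
python3 -c "
from h import *
go([.373,.275,.23],2.9)"
```

```text
t 0.6 T [ 53.6 125.3  11.3] rot [ 0.   0.  -1.4] at [0.3285 0.4038 0.2413] rpy [ 1.7998e+02  1.0000e-02 -4.1000e+00] F [1.1 0.4 0.7] op 0.0874
```

arm_command --steps '[{"translation": [18, 42, 5], "rotation": [0, 0, -0.5], "claw": 87.6}, {"translation": [36, 84, 8], "rotation": [0, 0, -1.0], "claw": 87.6}, {"translation": [54, 125, 11], "rotation": [0, 0, -1.4], "claw": 87.6}, {"translation": [54, 125, 30], "rotation": [0, 0, -1.4], "claw": 87.6}, {"translation": [54, 125, 50], "rotation": [0, 0, -1.4], "claw": 87.6}]'

```text
clock: 1.1
tool_pos: [0.3734, 0.276, 0.1917]
orientation: [-179.9, -0.1, 2.6]
force: [-0.3, 0.2, -0.5]
opening: 0.0875
gripper_force: 0.0
```

```bash
python3 -c "
from h import *
go([.3735,.275,.138],2.9)"
```

```text
t 1.1 T [-0.   1.  53.7] rot [-0.02 -0.01 -0.06] at [0.3734 0.276  0.1917] rpy [-1.799e+02 -6.000e-02  2.590e+00] F [-0.3  0.2 -0.5] op 0.0875
```

arm_command --steps '[{"translation": [0, 1, 25], "rotation": [0, 0, 0], "claw": 87.6}, {"translation": [0, 1, 45], "rotation": [0, 0, 0], "claw": 60}, {"translation": [0, 1, 53], "rotation": [0, 0, 0], "claw": 40}, {"translation": [0, 1, 53], "rotation": [0, 0, 0], "claw": 10}, {"translation": [0, 1, 53], "rotation": [0, 0, 0], "claw": 10}]'

```text
clock: 1.6
tool_pos: [0.3733, 0.2765, 0.1393]
orientation: [-180.0, -0.0, 2.7]
force: [-0.7, -0.4, 0.0]
opening: 0.0611
gripper_force: 0.0
```

arm_command --steps '[{"translation": [0, 0, 0], "rotation": [0, 0, 0], "claw": 10}, {"translation": [0, 0, 0], "rotation": [0, 0, 0], "claw": 10}, {"translation": [0, 0, 0], "rotation": [0, 0, 0], "claw": 10}, {"translation": [0, 0, 0], "rotation": [0, 0, 0], "claw": 10}]'

```text
clock: 2.0
tool_pos: [0.373, 0.2763, 0.1389]
orientation: [-180.0, -0.0, 2.7]
force: [0.2, 0.7, -0.1]
opening: 0.0295
gripper_force: 0.0
```

arm_command --steps '[{"translation": [0, 0, 0], "rotation": [0, 0, 0], "claw": 10}, {"translation": [0, 0, 0], "rotation": [0, 0, 0], "claw": 10}, {"translation": [0, 0, 0], "rotation": [0, 0, 0], "claw": 10}, {"translation": [0, 0, 0], "rotation": [0, 0, 0], "claw": 10}]'

```text
clock: 2.4
tool_pos: [0.3729, 0.276, 0.1386]
orientation: [180.0, 0.0, 2.7]
force: [-0.4, -1.1, 0.8]
opening: 0.0182
gripper_force: 30.0
```

arm_command --steps '[{"translation": [0, 0, -5], "rotation": [0, 0, 0], "claw": 10}, {"translation": [0, 0, -10], "rotation": [0, 0, 0], "claw": 10}, {"translation": [0, 0, -18], "rotation": [0, 0, 0], "claw": 10}]'

```text
clock: 2.7
tool_pos: [0.3728, 0.276, 0.1569]
orientation: [180.0, 0.0, 2.7]
force: [0.5, 0.2, -1.4]
opening: 0.0181
gripper_force: 30.0
```

arm_command --steps '[{"translation": [0, -12, 0], "rotation": [0, 0, 0], "claw": 10}, {"translation": [0, -26, 0], "rotation": [0, 0, 0], "claw": 10}, {"translation": [0, -44, 0], "rotation": [0, 0, 0], "claw": 10}, {"translation": [0, -64, 0], "rotation": [0, 0, 0], "claw": 10}, {"translation": [0, -84, -5], "rotation": [0, 0, 0], "claw": 10}]'

```text
clock: 3.2
tool_pos: [0.3684, 0.3617, 0.1607]
orientation: [179.9, 0.1, 2.7]
force: [-0.4, -0.6, -1.2]
opening: 0.0179
gripper_force: 30.0
```

```bash
python3 - <<'E'
from h import *
im,d=snap('side','s1'); cv2.imwrite('pics/s1c.png',cv2.resize(im[130:400,250:470,::-1],(489,600)))
# high staging over +y end of tray
go([.482,.375,.20],0.9)
E
```

```text
t 3.25 T [113.1  -4.4 -37.9] rot [-0.01 -0.01  0.38] at [0.3693 0.3651 0.162 ] rpy [-1.7995e+02 -7.0000e-02  2.8200e+00] F [1.3 4.5 1.5] op 0.018
```

View pics/s1c.png

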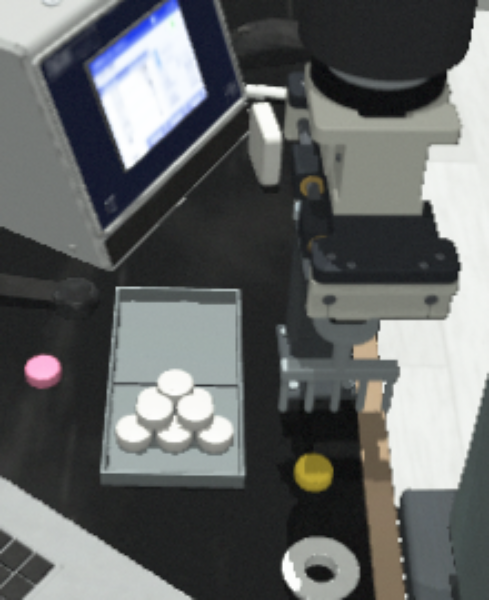

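The rake is off the stand and held upright; the heap is unchanged. Next: to the +y end of the tray, above the lower layer.

arm_command --steps '[{"translation": [30, -4, -10], "rotation": [0, 0, 0.1], "claw": 10}, {"translation": [65, -8, -12], "rotation": [0, 0, 0.2], "claw": 10}, {"translation": [95, -11, -12], "rotation": [0, 0, 0.4], "claw": 10}, {"translation": [112, -12, -8], "rotation": [0, 0, 0.4], "claw": 10}, {"translation": [112, -12, 15], "rotation": [0, 0, 0.4], "claw": 10}]'

```text
clock: 3.75
tool_pos: [0.4831, 0.3796, 0.1473]
orientation: [-179.9, -0.2, 0.7]
force: [-0.6, 0.2, -0.5]
opening: 0.0177
gripper_force: 30.0
```

```bash
python3 - <<'E'
from h import *
im,d=snap('top','t2'); im2,d2=snap('side','s2')
a=cv2.resize(im[170:290,220:370],(500,400)); b=cv2.resize(im2[200:360,250:430],(450,400))
cv2.imwrite('pics/m2.png',np.hstack([cv2.resize(a,(400,320)),cv2.resize(b,(360,320))])[:,:,::-1])
go([.482,.381,.130],0.9)
E
```

```text
t 3.85 T [ 3.3 -4.8 12.5] rot [ 0.05  0.05 -0.05] at [0.4788 0.3762 0.1426] rpy [179.73   0.27   0.67] F [ 0.1 -0.4 -2.1] op 0.0181
```

View pics/m2.png

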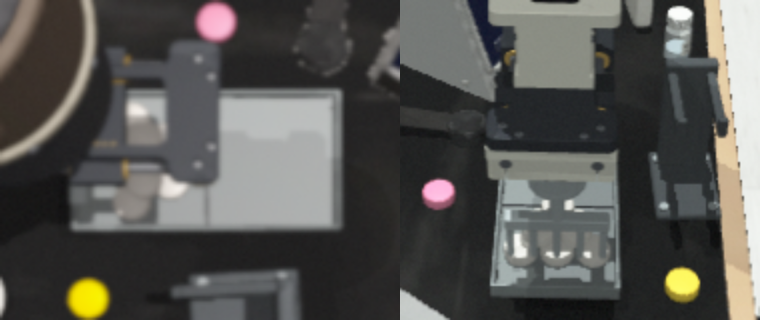

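The side half of the picture shows the rake centred across the tray at its +y end, tines in front of the heap; the heap is undisturbed. Let it settle at skim height.

arm_command --steps '[{"translation": [1, -2, 7], "rotation": [0, 0, 0], "claw": 10}, {"translation": [1, -2, 14], "rotation": [0, 0, 0], "claw": 10}, {"translation": [1, -2, 14], "rotation": [0, 0, 0], "claw": 10}, {"translation": [1, -2, 14], "rotation": [0, 0, 0], "claw": 10}]'

```text
clock: 4.25
tool_pos: [0.4811, 0.3796, 0.133]
orientation: [-180.0, -0.0, 0.8]
force: [0.0, -0.2, -0.9]
opening: 0.0175
gripper_force: 30.0
```

```bash
python3 - <<'E'
from h import *
im2,d2=ctrl.snapshot('side'); go([.482,.38,.129],0.9)
C=cloud('side',d2); m=(C[...,0]>.435)&(C[...,0]<.53)&(C[...,1]>.372)&(C[...,1]<.395)&(C[...,2]>.0)&(C[...,2]<.08)
P=C[m]; P=P[P[:,1]<.3905]
q=P[(P[:,2]>.023)]; print(len(q), q.min(0).round(4),q.max(0).round(4))
# head bar front face
h=P[(P[:,2]>.055)]; print(np.percentile(h,[2,50,98],axis=0).round(4))
E
```

```text
t 4.3 T [ 0.8 -0.3  4.2] rot [-0.01 -0.01 -0.03] at [0.4812 0.3797 0.1332] rpy [-1.7996e+02 -3.0000e-02  7.5000e-01] F [ 0.5 -0.7 -0.8] op 0.0175
776 [0.4409 0.3732 0.0245] [0.5201 0.3886 0.0799]
[[0.4425 0.3746 0.0571]
 [0.4804 0.3845 0.0703]
 [0.5186 0.3873 0.0778]]
```

arm_command --steps '[{"translation": [1, 0, 4], "rotation": [0, 0, 0], "claw": 10}, {"translation": [1, 8, 4], "rotation": [0, 0, 0], "claw": 10}, {"translation": [1, 15, 4], "rotation": [0, 0, 0], "claw": 10}, {"translation": [1, 21, 4], "rotation": [0, 0, 0], "claw": 10}, {"translation": [1, 27, 4], "rotation": [0, 0, 0], "claw": 10}]'

```text
clock: 4.8
tool_pos: [0.4826, 0.3517, 0.1288]
orientation: [-180.0, -0.0, 0.7]
force: [0.0, 0.9, -2.0]
opening: 0.0179
gripper_force: 30.0
```

arm_command --steps '[{"translation": [0, 6, 0], "rotation": [0, 0, 0], "claw": 10}, {"translation": [0, 12, 0], "rotation": [0, 0, 0], "claw": 10}, {"translation": [0, 18, 0], "rotation": [0, 0, 0], "claw": 10}, {"translation": [0, 24, 0], "rotation": [0, 0, 0], "claw": 10}, {"translation": [0, 30, 0], "rotation": [0, 0, 0], "claw": 10}]'

```text
clock: 5.3
tool_pos: [0.4829, 0.3219, 0.1286]
orientation: [-180.0, -0.0, 0.7]
force: [0.4, -0.5, -0.4]
opening: 0.0174
gripper_force: 30.0
```

arm_command --steps '[{"translation": [0, 6, 0], "rotation": [0, 0, 0], "claw": 10}, {"translation": [0, 12, 0], "rotation": [0, 0, 0], "claw": 10}, {"translation": [0, 18, 0], "rotation": [0, 0, 0], "claw": 10}, {"translation": [0, 18, 0], "rotation": [0, 0, 0], "claw": 10}]'

```text
clock: 5.7
tool_pos: [0.4831, 0.3035, 0.1286]
orientation: [180.0, 0.0, 0.7]
force: [0.4, 0.4, -1.7]
opening: 0.0182
gripper_force: 30.0
```

```bash
python3 - <<'E'
from h import *
im,d=snap('top','t3'); im2,d2=snap('side','s3')
a=im[170:290,220:370]; b=im2[210:360,270:390]
cv2.imwrite('pics/m3.png',np.hstack([cv2.resize(a,(400,320),interpolation=2),cv2.resize(b,(400,500),interpolation=2)[180:]])[:,:,::-1])
go([.482,.30,.129],0.9)
E
```

```text
t 5.8 T [-1.3  4.2 -0.4] rot [-0.   -0.   -0.04] at [0.4832 0.3042 0.1286] rpy [-180.     -0.      0.71] F [ 0.4  0.8 -0.3] op 0.018
```

View pics/m3.png

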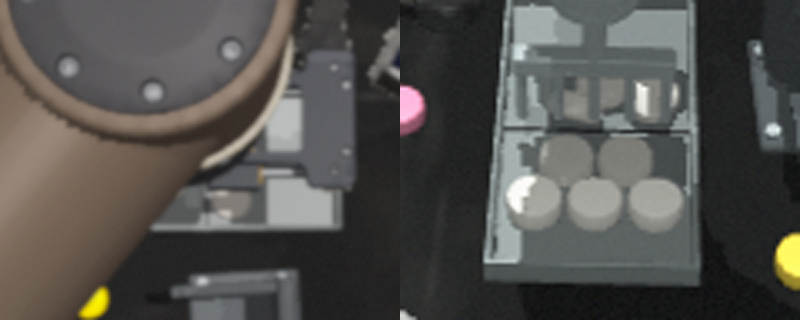

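The top three now lie ahead of the rake past the line, and the five lower ones stayed in place behind it. Check heights and centres from depth.

```bash
cat >> h.py <<'E'
def local(P): 
    a=np.radians(.9); q=P-np.array([.4815,.2948,0]); return np.stack([q[...,0]*np.cos(a)+q[...,1]*np.sin(a),-q[...,0]*np.sin(a)+q[...,1]*np.cos(a),q[...,2]],-1)
def hmap(d,cam='side'):
    L=local(cloud(cam,d)).reshape(-1,3); L=L[(abs(L[:,0])<47)&(d.ravel()>0)]
    H=np.zeros((25,33),int)
    for x,y,z in L*1000:
        i,j=int((y+100)//8),int((x+50)//3)
        if 0<=i<25 and 0<=j<33 and z<45: H[i,j]=max(H[i,j],round(z))
    for i in range(24,-1,-1): print('%4d'%(i*8-96),' '.join('%2d'%v for v in H[i]))
E
python3 -c "
from h import *
hmap(np.load('pics/s3.npy'))"
```

```text
96 16 15 17 17 16 18 16 15 17 14 15 17 16 16 17 15 16 18 18 18 17 16 17 15 17 17 15 15 16 15 16 17 17
  88 17  5  3  4  4  3  4  4  5  3  4  4  5  4  5  4  0  3  5  7  2  4  2  4  3  3  5  5  5  4  5  3 16
  80 18  5  6  5  4  4  4  5  4  5  4  6  4  4  4  4  6  4  5  5  5  6  4  7  5  4  5  5  4  5  5  4 16
  72 17  4  5  6  4 15 16 16 15  5  5  4  5  7 14 16 16 17 16 13  5  4  4  5 17 15 17 17 13 15  4  3 17
  64 17  4 16 16 17 18 17 18 17 16 16  5 18 17 18 18 17 18 17 18 16  9 17 17 17 17 18 17 18 17 15  5 17
  56 17  5 16 16 19 17 18 17 17 17 16 15 17 17 18 18 17 18 17 18 17 13 18 17 17 17 19 19 17 16 17  5 17
  48 16  5 16 18 18 17 18 18 17 17 16  5 15 17 17 18 17 16 16 16 16  4  0 16 17 17 17 16 16 18 15  4 16
  40 18  5  4  0  0 13 15 15 16 17 18 18 17 17 16 14 15 15 16 17 18 16 19 16 16 18  0  0  0  3  4  5  4
  32 17  6  5  7  5  5  4 16 19 19 18 18 18 18 16 18 16 17 18 18 17 19 18 17 17 13 13  5  5  5  4  5 14
  24 17  4  5  4  4  4  6 18 17 18 19 18 17 17 18 18 12 16 18 17 18 18 18 18 18 16  5  7  5  5  4  5 18
  16 18  5  6  5 43 43  4  4 16  0 40 42 17 17 16  0 43 44 41 
[... 797 characters left out ...]
0  0  0  0  0  0  0  0  0  0  0  0  0  0  0  0  0  0  0  0  0  0  0  0  0  4
 -56 17  5  4  0  0  0  0  0  0  0  0  0  0  0  0  0  0  0  0  0  0  0  0  0  0  0  0  0  0  0  0  0 17
 -64 16  4  5  4  4  3  4  3  6  5  5  5  5  6  4  3  0  0  0  0  3  6  6  5  6  4  5  4  5  5  4  4  4
 -72 18  4  5  5  4  5  5  5  3  5  5  4  4  5  4  6  0  0  0  0  7  6  4  5  5  4  5  5  5  4  4  4  4
 -80 17  5  5  4  4  5  4  6  6  4  3  4  5  4  3  0  0  0  0  0  4  3  4  4  5  5  4  5  6  5  5  6 10
 -88 16  4  4 15  5  5  5 17  3  5  5  4  0  0  0  0  0  0  0  0  0  0  0  0  3  3  5 12 13  5  4  5 15
 -96 17 18 18 17 17 17 18 17 16 15  0  0  0  0  0  0  0  0  0  0  0  0  0  0  0  0 18 18 16 16 16 17 18
```

arm_command --steps '[{"translation": [0, -4, -15], "rotation": [0, 0, 0], "claw": 10}, {"translation": [0, -10, -45], "rotation": [0, 0, 0], "claw": 10}, {"translation": [0, -30, -80], "rotation": [0, 0, 0], "claw": 10}, {"translation": [0, -60, -110], "rotation": [0, 0, 0], "claw": 10}, {"translation": [0, -60, -120], "rotation": [0, 0, 0], "claw": 10}]'

```text
clock: 6.3
tool_pos: [0.4836, 0.3681, 0.252]
orientation: [-179.8, -0.2, 0.8]
force: [-0.4, -0.5, -0.9]
opening: 0.0182
gripper_force: 30.0
```

```bash
python3 - <<'E'
from h import *
im,d=snap('top','t4'); im2,d2=snap('side','s4')
a=im[170:290,220:370]; b=im2[230:360,280:380]
cv2.imwrite('pics/m4.png',np.hstack([cv2.resize(a,(375,300),interpolation=2),cv2.resize(b,(400,520),interpolation=2)[:300]])[:,:,::-1])
go([.482,.30,.129],0.9)
hmap(d2)
E
```

```text
t 6.4 T [ -1.8  65.8 120.8] rot [-0.02 -0.02 -0.02] at [0.4827 0.3655 0.2499] rpy [-1.7988e+02 -9.0000e-02  7.9000e-01] F [ 0.  -0.1 -1.8] op 0.0178
  96 18 18 16 15 17 15 17 16 18 17 18 16 15 18 17 15 17 17 16 16 17 17 17 17 17 16 16 16 17 16 15 17 17
  88 17  5  5  5  7  3  2  4  6  4  4  5  6  4  4  4  4  3  4  4  3  0  0  3  5  5  4  5  4  4  4  3 17
  80 17  5  5  5  6  4  6  5  5  5  5  5  5  4  4  6  5  7  5  5  4  5  3  5  4  5  4  6  5  4  5  4 17
  72 17  4  5  5 18 16 14 15 13  5  6  5  5  5 14 17 19 18 17 16  5  3  5 17 15 18 18 18 17  4  6  4 16
  64 17  5 17 16 17 18 18 19 18 16 15  5 16 18 17 18 17 17 19 17 17  5 16 17 18 17 17 18 18 18 15  4 16
  56 19  6 17 18 18 19 17 19 16 18 17 14 19 19 18 17 19 17 19 17 16 13 17 18 18 17 17 17 17 17 17  5 16
  48 18  6 16 16 17 17 18 18 17 18 14  4 13 17 17 17 17 17 16 16 15  5  0 17 16 17 19 18 17 17 14  5 17
  40 18  5  3  0  0 16 16 14 18 17 17 18 19 17 14  0 15 14 15 17 17 17 17 16 17 14  0  0 13  0  3  4  5
  32 18  6  5  6  4  3  4 18 19 16 17 17 18 19 16 18 16 16 18 17 18 19 17 18 18 17 13  4  5  4  3  6 16
  24 17  5  4  
[... 948 characters left out ...]
5  4  4  6  5  5  5  4  0  6  4  5  4  5  6  5  5  5  4  5  3  4  4  6  6  7
 -56 17  4  5  6  6  5  4  3  4  6  4  4  4  5  3  6  4  4  5  6  4  5  4  3  5  4  4  6  4  4  4  6 15
 -64 18  5  4  3  5  5  5  4  5  6  4  5  6  5  4  4  4  4  5  6  4  6  5  5  5  4  6  5  4  4  5  7  5
 -72 18  6  4  2  4  5  5  5  4  5  4  3  3  5  5  5  5  5  6  5  5  5  5  5  5  4  3  4  4  4  5  3  5
 -80 19  4  5  0  0  4  3  6  3  5  0  0  3  6  6  5  5  4  0  0  4  7  4  4  6  4  0  0  5  5  5  5  5
 -88 17  6  3  0  0 17 17  5  5  7  0  0  5  4  5  6  3  5  0  0  4  5 18  4  5  5  0  0 13 15 16  4 15
 -96 16 16 15  0  0 17 17 17 17 18  0  0 14 16 17 15 14 17  0  0 17 17 16 18 19 16  0  0 15 17 18 17 16
```

View pics/m4.png

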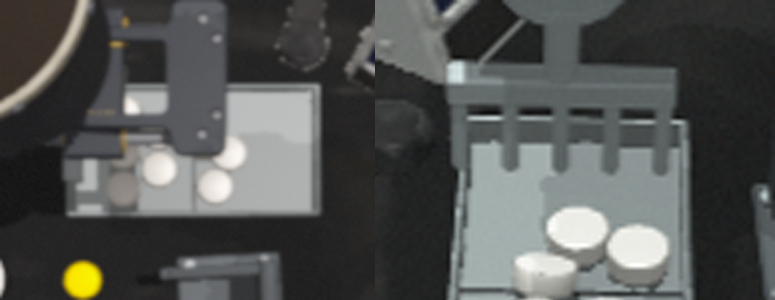

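The picture shows two tablets flat past the line, at local (-26,-16) and (4,-30). The third leans, back edge up, on a front-row tablet at about (11,5). I'll nudge it off slowly at skim height.

arm_command --steps '[{"translation": [-2, 38, 40], "rotation": [0, 0, 0], "claw": 10}, {"translation": [-2, 38, 80], "rotation": [0, 0, 0], "claw": 10}, {"translation": [-2, 38, 110], "rotation": [0, 0, 0], "claw": 10}, {"translation": [-2, 38, 122], "rotation": [0, 0, 0], "claw": 10}, {"translation": [-2, 38, 122], "rotation": [0, 0, 0], "claw": 10}]'

```text
clock: 6.9
tool_pos: [0.4806, 0.3248, 0.1251]
orientation: [179.8, 0.1, 0.7]
force: [-0.8, 0.4, 0.2]
opening: 0.0178
gripper_force: 30.0
```

```bash
python3 -c "
from h import *
go([.4815,.309,.1275],0.9)"
```

```text
t 6.9 T [ 0.7 15.8 -2.4] rot [ 0.04  0.02 -0.04] at [0.4806 0.3248 0.1251] rpy [1.7982e+02 9.0000e-02 7.2000e-01] F [-0.8  0.4  0.2] op 0.0178
```

arm_command --steps '[{"translation": [0, 0, -1], "rotation": [0, 0, 0], "claw": 10}, {"translation": [0, 4, -1], "rotation": [0, 0, 0], "claw": 10}, {"translation": [0, 8, -1], "rotation": [0, 0, 0], "claw": 10}, {"translation": [0, 12, -1], "rotation": [0, 0, 0], "claw": 10}, {"translation": [0, 15, -1], "rotation": [0, 0, 0], "claw": 10}]'

```text
clock: 7.4
tool_pos: [0.481, 0.3109, 0.1278]
orientation: [-180.0, -0.0, 0.7]
force: [0.3, -0.2, -1.0]
opening: 0.018
gripper_force: 30.0
```

```bash
python3 -c "
from h import *
go([.4815,.306,.1275],0.9)
im,d=snap('side','s5');hmap(d)" | sed -n '1p;8,18p'
```

```text
t 7.4 T [0.4 4.9 0.3] rot [-0.   -0.   -0.04] at [0.481  0.3109 0.1278] rpy [-1.7998e+02 -1.0000e-02  7.1000e-01] F [ 0.3 -0.2 -1. ] op 0.018
  48 17  6 16 18 18 18 18 18 18 16 15 14 12 16 17 17 19 18 18 16 14 16 14 17 16 18 17 16 16 16 13  5 17
  40 17  5  4  0  0 14 16 14 16 17 18 18 18 19 19 15 14  0 16 20 16 17 17 18 17 16 13  0  0  4  4  3 17
  32 19  4  4  4  5  4  6 17 19 18 16 17 19 17 17 18 17  3 15 17 17 18 18 19 17 17 16  4  6  6  4  4 15
  24 17  4  4 39 44  4  5  5 16 34 36 16 17 17 18 43 45  5 16 16 16 45 39 18 16 18 16 27 42  4  4  6 16
  16 18  4  4 45 44  4  6  5  0 45 44 16 17  0 15 45 43 20 23 21 24 44 42 18 14  5  4 44 45 31  4  3 18
   8 18  5  5  5  5  5  5  6  3  3  4  0  0  2  5  5 14 22 21 22 24  0  0 22 22  7  4  4  5  4  4  5  4
   0 17  4  5  3  4 14 16 17 16  4  4  4  6  4  4  4  0 21 20 20 20  0  0 20 19  3  6  5  4  3  5  5 18
  -8 18  3  5  0  3 17 18 18 17  0  0 16  4  4  5  0  0 15 19 18 17 16  0 17  0  4  4  5  0  0  4  5 18
 -16 18  3  4  0  0 18 18 17 17  0  0 17 12 16 14  0  0 16 18 14 15  0  0  0  5  6  5  4  0  0  5  4  3
 -24 17  5  5  0  0  0  0  0  0  0  0  9  0  0  0  0  0  0  0 13 10  5  0  0  6  5  3  4  0  0  4  5 12
 -32 17  4  5  0  0  0  0  0  0  0  0  0  0  0  0  0  0  0  0  0  0  4  0  0  3  2  3  3  0  0  0  4 16
```

arm_command --steps '[{"translation": [0, 1, 0], "rotation": [0, 0, 0], "claw": 10}, {"translation": [0, 2, 0], "rotation": [0, 0, 0], "claw": 10}, {"translation": [0, 3, 0], "rotation": [0, 0, 0], "claw": 10}, {"translation": [0, 4, 0], "rotation": [0, 0, 0], "claw": 10}, {"translation": [0, 4, 0], "rotation": [0, 0, 0], "claw": 10}]'

```text
clock: 7.95
tool_pos: [0.4811, 0.3073, 0.1275]
orientation: [180.0, 0.0, 0.7]
force: [0.1, 0.4, -1.6]
opening: 0.0181
gripper_force: 30.0
```

```bash
python3 -c "
from h import *
go([.4815,.306,.1275],0.9)
im,d=snap('side','s6');hmap(d)" | sed -n '1p;10,17p'
```

```text
t 7.95 T [0.4 1.3 0. ] rot [ 0.    0.   -0.04] at [0.4811 0.3073 0.1275] rpy [1.7999e+02 1.0000e-02 7.2000e-01] F [ 0.1  0.4 -1.6] op 0.0181
  32 17  4  4  6  4  3  4 16 18 18 18 17 16 17 17 17 16  4 17 17 17 17 18 19 17 17 18  4  4  5  4  4 18
  24 18  4  5  5  4  6  6  3 18 15 17 18 18 18 18 17 15  5 16 16 18 16 18 17 17 16 16  6  5  6  5  3 16
  16 17  4  4 45 45  4  5  4  0 43 45 16 16  0  0 44 43 17 16 19 18 44 43 18 18  5  4 43 44 37  4  5  3
   8 17  4  6  5  5  4  4  5  6  4  4  0  0  4  4  5 14 18 16 19 19 38  0 17 16  2  6  6  4 29  4  5  7
   0 18  5  4  5  6 17 18 15 16 12  5  5  5  4  5  5  0 18 17 18 17  0  0 17 17  5  5  4  4  3  5  6 16
  -8 17  4  4  0  4 18 18 18 18  0  0 15  5 17  5  0  0  0 16 15 17 17  0 16  0  5  5  5  0  4  4  5 16
 -16 16  6  5  0  0 17 17 18 16  0  0 16 16 17 17  0  0 16 19 16  9  0  0  0  3  4  5  5  0  0  5  6  5
 -24 17  4  5  0  0 16 16 14 16  0  0 13 16  0  0  0  0  0  0  0 14  4  0  0  5  5  4  5  0  0  3  4 12
```

It now lies flat near the line. I'll lift, go behind the back row, lower to the floor and push everything about 20 mm.

arm_command --steps '[{"translation": [0, -2, -15], "rotation": [0, 0, 0], "claw": 10}, {"translation": [0, -20, -30], "rotation": [0, 0, 0], "claw": 10}, {"translation": [0, -50, -30], "rotation": [0, 0, 0], "claw": 10}, {"translation": [0, -73, -25], "rotation": [0, 0, 0], "claw": 10}, {"translation": [0, -73, -20], "rotation": [0, 0, 0], "claw": 10}]'

```text
clock: 8.5
tool_pos: [0.4801, 0.383, 0.1466]
orientation: [-180.0, -0.0, 0.8]
force: [-0.9, -0.7, -0.8]
opening: 0.0176
gripper_force: 30.0
```

```bash
python3 -c "
from h import *
im,d=snap('side','s7');hmap(d)
go([.4805,.380,.113],0.9)"
```

```text
96 18 17 16 18 43 18 16 18 16 42 15 17 15 17 17 15 42 17 16 17 17 18 16 18 17 16 15 16 18 17 17 17 17
  88 17  6  6 45 45  2  4  4  5 44 44 45  6  5  4 41 43  4  4  6  5 44 44  5  5  4  2 44 44 42  5  5  6
  80 16  3  4  4  4  4  5  5  5  6  4  4  5  5  5  4  4  5  5  5  4  5  4  4  6  5  4  4  5  6  5  4 15
  72 16  4  5  5 13 15 17 17 15 10  6  5  2 12 17 17 15 17 14  3  4  4  4  9 17 18 17 17 13 12  5  4 16
  64 18  4 14 12 13 18 15 17 18 11  5  5 14 17 17 13 10 18 17 18 18  4  9 17 18 18 19 17 10 10 16  6 18
  56 17  5 17  0  0 18 17 18 18  0  2  3 17 17 18  0  0 17 17 17 16  5  2 18 18 17 19 17  0  0 15  5 16
  48 17  5  0  0  0 18 17 17 18  0  0  4 12 16 19  0  0 17 17 16 16 15  0  0 17 18 18 17 14  0  0  4 17
  40 17  4  4  0  0 15 15 15 11  0  0 18 16 15 15  0  0  0 13 13 17 15  0  0 16 14  9  0  0  0  3  4 17
  32 16  5  3  0  4  0  0  7  7  0  0  0  0  0  0  0  0  3  0  0  0  0  0  0  0  0  0  4  3  0  0  4 15
  24 16  5  0  0  0  0  0  0  0  0  0  0  0  0  0  0  0  0  0  0  0  0  0  0  0  0  0  0  0  0  0  4 18
  16 18  5  0  0  0  0  0  0  0  0  0 15 15  0  0  0  0  0  0 
[... 941 characters left out ...]
  0  0  0  0  0  0  0  0  0  0  0  0
 -64  0  0  0  0  0  0  0  0  0  0  0  0  0  0  0  0  0  0  0  0  0  0  0  0  0  0  0  0  0  0  0  0  0
 -72  0  0  0  0  0  0  0  0  0  0  0  0  0  0  0  0  0  0  0  0  0  0  0  0  0  0  0  0  0  0  0  0  0
 -80  0  0  0  0  0  0  0  0  0  0  0  0  0  0  0  0  0  0  0  0  0  0  0  0  0  0  0  0  0  0  0  0  0
 -88  0  0  0  0  0  0  0  0  0  0  0  0  0  0  0  0  0  0  0  0  0  0  0  0  0  0  0  0  0  0  0  0  0
 -96  0  0  0  0  0  0  0  0  0  0  0  0  0  0  0  0  0  0  0  0  0  0  0  0  0  0  0  0  0  0  0  0  0
t 8.55 T [ 1.3  1.  32.2] rot [ 0.02  0.02 -0.02] at [0.4793 0.3811 0.1452] rpy [1.7989e+02 1.1000e-01 8.0000e-01] F [-0.8 -1.2 -2.8] op 0.0177
```

arm_command --steps '[{"translation": [1, 3, 5], "rotation": [0, 0, 0], "claw": 10}, {"translation": [1, 3, 15], "rotation": [0, 0, 0], "claw": 10}, {"translation": [1, 3, 25], "rotation": [0, 0, 0], "claw": 10}, {"translation": [1, 3, 31], "rotation": [0, 0, 0], "claw": 10}, {"translation": [1, 3, 31], "rotation": [0, 0, 0], "claw": 10}]'

```text
clock: 9.05
tool_pos: [0.4808, 0.3764, 0.1152]
orientation: [179.9, 0.1, 0.7]
force: [0.1, -0.1, -0.8]
opening: 0.0179
gripper_force: 30.0
```

```bash
python3 -c "
from h import *
go([.4805,.348,.113],0.9)"
```

```text
t 9.05 T [-0.7 28.4  2.2] rot [ 0.02  0.02 -0.04] at [0.4808 0.3764 0.1152] rpy [1.799e+02 8.000e-02 6.900e-01] F [ 0.1 -0.1 -0.8] op 0.0179
```

arm_command --steps '[{"translation": [0, 4, 1], "rotation": [0, 0, 0], "claw": 10}, {"translation": [0, 8, 1], "rotation": [0, 0, 0], "claw": 10}, {"translation": [0, 12, 1], "rotation": [0, 0, 0], "claw": 10}, {"translation": [0, 16, 1], "rotation": [0, 0, 0], "claw": 10}, {"translation": [0, 20, 1], "rotation": [0, 0, 0], "claw": 10}]'

```text
clock: 9.55
tool_pos: [0.4817, 0.3572, 0.1159]
orientation: [-180.0, -0.0, 0.7]
force: [0.7, 0.9, -0.4]
opening: 0.0182
gripper_force: 30.0
```

arm_command --steps '[{"translation": [0, 4, 0], "rotation": [0, 0, 0], "claw": 10}, {"translation": [0, 8, 0], "rotation": [0, 0, 0], "claw": 10}, {"translation": [0, 8, 0], "rotation": [0, 0, 0], "claw": 10}]'

```text
clock: 9.85
tool_pos: [0.4816, 0.3489, 0.1157]
orientation: [-180.0, -0.0, 0.7]
force: [0.6, -0.5, -0.4]
opening: 0.0178
gripper_force: 30.0
```

```bash
python3 -c "
from h import *
go([.4805,.348,.113],0.9)
im,d=snap('side','s8');hmap(d)" | sed -n '1,22p'
```

```text
t 9.85 T [-1.2  0.9  2.7] rot [-0.   -0.   -0.04] at [0.4816 0.3489 0.1157] rpy [-1.8e+02 -1.0e-02  7.1e-01] F [ 0.6 -0.5 -0.4] op 0.0178
  96 18 16 16 15 16 17 16 17 17 17 18 17 16 16 17 14 15 17 17 17 17 17 16 17 17 18 17 17 15 15 17 16 18
  88 17  4  4  5  5  3  4  5  5  5  4  4  5  4  5  5  5  4  6  5  3  5  3  4  4  5  5  5  5  4  4  6  4
  80 17  5  4  4  5  6  5  5  5  5  5  5  4  3  4  5  4  5  4  6  4  6  5  6  5  5  4  5  5  5  4  4 15
  72 18  5  5  4  4  4  4  5  6  4  4  5  4  4  5  5  4  6  4  5  5  5  6  5  7  4  6  4  5  4  3  4 17
  64 17  5  5  6 44  4  4  5  4  6 25  5  5  5  5  5  4  4  3 45  5  5  5  6  5  4  6  4  6  5  5  4 15
  56 17  4  5 45 40 40 18 16 16 37 40 40 45 44  6 40 44 44 45  5 44 37 44 44 42 44 44 42 43 44  6  5 14
  48 18  6 10  7  3 17 17 18 17 16  0  5 17 16 17 17  0 17 15 17 17 10  0 13 18 18 18 17  2 15  4  5 18
  40 17  5 17  0  0 17 17 18 18 15  0 16 18 17 18 19  0 17 17 17 17 16  0  0 19 17 17 17  0  0 17  4  5
  32 18  6  5  0  0 17 17 15 16  0  0  8 16 16  0  0  0  0 16 15  0  7  0  0  0 14  0 13  0  0  0  4 15
  24 18  5  4  0  0  0  0 
[... 521 characters left out ...]
9 17 17  0  4  2  4  0  0  0  0  0  0  0  0  0  0  4  4  4  5  4  4  5  5  6
 -24 17  4  6 16 16 16 15 16  0  0  0  0  0  0  0  0  0  0  0  0  0  0  0  0  2  4  3  4  5  3  4  4 11
 -32 18  6  4  3  0  0  0  0  0  0  0  0  0  0  0  0  0  0  0  0  0  0  0  0  0  2  5  5  5  5  4  4  3
 -40 18  0  0  0  0  0  0  0  0  0  0  0  0  0  0  0  0  0  0  0  0  0  0  0  0  0  0  0  0  0  0  0  0
 -48 18  0  0  0  0  0  0  0  0  0  0  0  0  0  0  0  0  0  0  0  0  0  0  0  0  0  0  0  0  0  0  0  0
 -56 18  0  0  0  0  0  0  0  0  0  0  0  0  0  0  0  0  0  0  0  0  0  0  0  0  0  0  0  0  0  0  0  0
 -64 17  0  0  0  0  0  0  0  0  0  0  0  0  0  0  0  0  0  0  0  0  0  0  0  0  0  0  0  0  0  0  0  0
```

arm_command --steps '[{"translation": [0, -4, 0], "rotation": [0, 0, 0], "claw": 10}, {"translation": [0, -6, -20], "rotation": [0, 0, 0], "claw": 10}, {"translation": [-5, -8, -55], "rotation": [0, 0, -0.1], "claw": 10}, {"translation": [-45, -14, -55], "rotation": [0, 0, -0.2], "claw": 10}, {"translation": [-85, -20, -55], "rotation": [0, 0, -0.4], "claw": 10}]'

```text
clock: 10.4
tool_pos: [0.396, 0.3689, 0.1711]
orientation: [-179.9, -0.0, 2.6]
force: [-0.5, 1.7, -1.1]
opening: 0.0179
gripper_force: 30.0
```

```bash
python3 - <<'E'
from h import *
im,d=snap('top','t9'); im2,d2=snap('side','s9')
a=im[190:320,235:365]; b=im2[250:360,290:370]
cv2.imwrite('pics/m9.png',np.hstack([cv2.resize(a,(400,400),interpolation=2),cv2.resize(b,(291,400),interpolation=2)])[:,:,::-1])
go([.3685,.363,.158],2.7)
E
```

```text
t 10.5 T [-24.7   4.3  13. ] rot [-0.01  0.01  0.04] at [0.393  0.3685 0.1709] rpy [-1.7997e+02  5.0000e-02  2.8800e+00] F [ 1.   0.2 -0.6] op 0.0181
```

View pics/m9.png

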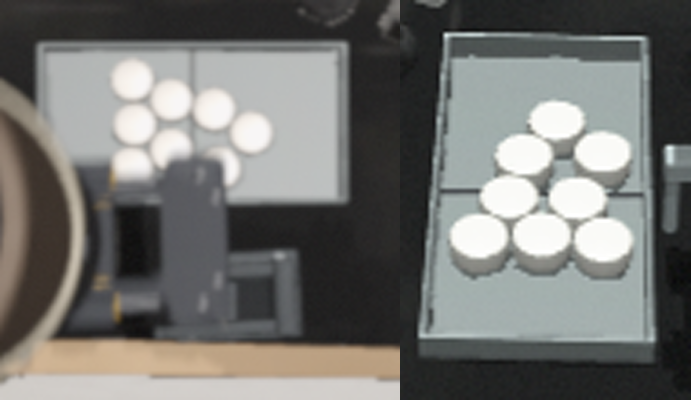

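All eight tablets are flat, three past the line (centres at crop columns 213, 250 and 225 against the line at 192) and five before it. Now hang the rake by reversing the exit path.

arm_command --steps '[{"translation": [-24, 3, 0], "rotation": [0, 0, 0], "claw": 10}, {"translation": [-25, 4, 8], "rotation": [0, 0, 0], "claw": 10}, {"translation": [-25, 4, 13], "rotation": [0, 0, 0], "claw": 10}, {"translation": [-25, 4, 13], "rotation": [0, 0, 0], "claw": 10}, {"translation": [-25, 4, 13], "rotation": [0, 0, 0], "claw": 10}]'

```text
clock: 11.0
tool_pos: [0.3721, 0.3631, 0.1572]
orientation: [180.0, 0.0, 2.7]
force: [0.2, -0.1, -1.7]
opening: 0.0178
gripper_force: 30.0
```

```bash
python3 -c "
from h import *
go([.373,.276,.157],2.7)"
```

```text
t 11.0 T [-3.2 87.1  0.3] rot [ 0.01  0.   -0.  ] at [0.3721 0.3631 0.1572] rpy [1.7995e+02 1.0000e-02 2.7000e+00] F [ 0.2 -0.1 -1.7] op 0.0178
```

arm_command --steps '[{"translation": [-3, 6, 0], "rotation": [0, 0, 0], "claw": 10}, {"translation": [-3, 20, 0], "rotation": [0, 0, 0], "claw": 10}, {"translation": [-3, 36, 0], "rotation": [0, 0, 0], "claw": 10}, {"translation": [-3, 52, 0], "rotation": [0, 0, 0], "claw": 10}, {"translation": [-3, 66, 0], "rotation": [0, 0, 0], "claw": 10}]'

```text
clock: 11.5
tool_pos: [0.3717, 0.2951, 0.1577]
orientation: [-180.0, -0.0, 2.7]
force: [0.7, -0.0, -1.2]
opening: 0.0177
gripper_force: 30.0
```

arm_command --steps '[{"translation": [0, 10, 0], "rotation": [0, 0, 0], "claw": 10}, {"translation": [0, 18, 0], "rotation": [0, 0, 0], "claw": 10}, {"translation": [0, 21, 0], "rotation": [0, 0, 0], "claw": 10}, {"translation": [0, 21, 0], "rotation": [0, 0, 0], "claw": 10}]'

```text
clock: 11.9
tool_pos: [0.3728, 0.2759, 0.1577]
orientation: [-180.0, -0.0, 2.7]
force: [0.5, -0.2, -0.8]
opening: 0.0182
gripper_force: 30.0
```

```bash
python3 -c "
from h import *
go([.373,.276,.1385],2.7)"
```

```text
t 11.9 T [ 0.2 -0.1 19.2] rot [-0. -0.  0.] at [0.3728 0.2759 0.1577] rpy [-1.7998e+02 -1.0000e-02  2.7000e+00] F [ 0.5 -0.2 -0.8] op 0.0182
```

arm_command --steps '[{"translation": [0, 0, 8], "rotation": [0, 0, 0], "claw": 10}, {"translation": [0, 0, 14], "rotation": [0, 0, 0], "claw": 10}, {"translation": [0, 0, 18], "rotation": [0, 0, 0], "claw": 10}, {"translation": [0, 0, 19], "rotation": [0, 0, 0], "claw": 10}, {"translation": [0, 0, 19], "rotation": [0, 0, 0], "claw": 10}]'

```text
clock: 12.4
tool_pos: [0.3726, 0.2761, 0.1382]
orientation: [180.0, 0.0, 2.7]
force: [0.4, 0.0, -1.2]
opening: 0.0179
gripper_force: 30.0
```

arm_command --steps '[{"translation": [0, 0, 0], "rotation": [0, 0, 0], "claw": 30}, {"translation": [0, 0, 0], "rotation": [0, 0, 0], "claw": 60}, {"translation": [0, 0, 0], "rotation": [0, 0, 0], "claw": 80}, {"translation": [0, 0, 0], "rotation": [0, 0, 0], "claw": 80}, {"translation": [0, 0, 0], "rotation": [0, 0, 0], "claw": 80}]'

```text
clock: 12.9
tool_pos: [0.3727, 0.2761, 0.1386]
orientation: [-180.0, -0.0, 2.7]
force: [-0.1, 0.2, 0.1]
opening: 0.0523
gripper_force: 0.0
```

arm_command --steps '[{"translation": [0, 0, 0], "rotation": [0, 0, 0], "claw": 80}, {"translation": [0, 0, 0], "rotation": [0, 0, 0], "claw": 80}]'

```text
clock: 13.1
tool_pos: [0.3727, 0.2761, 0.1386]
orientation: [-180.0, -0.0, 2.7]
force: [-0.0, 0.3, 0.2]
opening: 0.0684
gripper_force: 0.0
```

arm_command --steps '[{"translation": [0, 0, -15], "rotation": [0, 0, 0], "claw": 80}, {"translation": [0, 0, -45], "rotation": [0, 0, 0], "claw": 80}, {"translation": [0, 0, -90], "rotation": [0, 0, 0], "claw": 80}, {"translation": [0, -45, -110], "rotation": [0, 0, 0], "claw": 80}, {"translation": [0, -90, -110], "rotation": [0, 0, 0], "claw": 80}]'

```text
clock: 13.6
tool_pos: [0.3697, 0.3681, 0.2533]
orientation: [-179.6, -0.3, 2.7]
force: [0.7, 0.2, -0.1]
opening: 0.0801
gripper_force: 0.0
```

arm_command --steps '[{"translation": [0, -45, 0], "rotation": [0, 0, 0], "claw": 80}, {"translation": [0, -90, 0], "rotation": [0, 0, 0], "claw": 80}, {"translation": [0, -135, 0], "rotation": [0, 0, 0], "claw": 80}, {"translation": [0, -180, 0], "rotation": [0, 0, 0], "claw": 80}, {"translation": [0, -180, 0], "rotation": [0, 0, 0], "claw": 80}]'

```text
clock: 14.1
tool_pos: [0.3591, 0.5499, 0.2462]
orientation: [179.9, 0.0, 2.9]
force: [0.1, 0.4, -1.4]
opening: 0.0799
gripper_force: 0.0
```

```bash
python3 - <<'E'
from h import *
im,d=snap('top','t10'); im2,d2=snap('side','s10')
a=im[190:320,190:420]; b=im2[190:360,290:430]
cv2.imwrite('pics/m10.png',np.hstack([cv2.resize(a,(460,260),interpolation=2),cv2.resize(b,(214,260),interpolation=2)])[:,:,::-1])
print(ctrl.get_obs()['tool_pos'])
E
```

```text
[0.35943116 0.54637564 0.24709993]
```

View pics/m10.png

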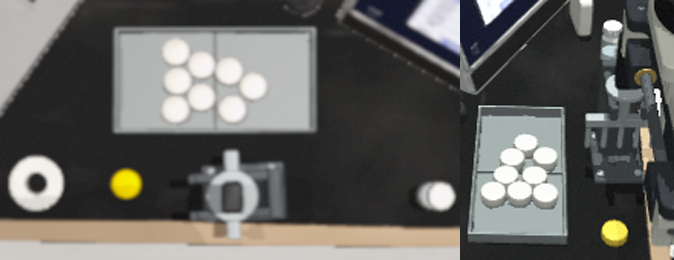

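The rake hangs on its stand at (233,195). All eight tablets are flat, five left and three right of the line at column 215. The spool (36,183) and vial (436,195) have not moved.

```bash
python3 -c "
from plant import ctrl
print(ctrl.close_job())"
```

```text
the job is handed in; nothing more can be done
None
```

The job is handed in at about 14 s: all eight tablets lie flat in one layer (five on the +y side of the middle line, three on the other), the rake is back on its stand, and the vial and tape spool are where they were.

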